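Press two of three tally counters

ROBOT

A 6-joint arm with a two-finger parallel gripper is mounted at the origin on the work surface. World frame = base frame: x ahead of the robot, y to its left, z up, the work surface at z = 0. Lengths are in m, angles in rad, forces in N, time in s.
With the tool pointing down it reaches from about 0.3 to 0.825 m from the base axis. Payload 5.4 kg.
Tool frame: the origin (TCP) lies midway between the tips of the shut fingers; the grasp point (between the pads) lies 19 mm behind it; z points along the fingers, y is the line along which they close (so a half turn about z gives the same grasp; the last joint's range is limited). The gripper opens to 92 mm and grips with 3 to 60 N. Pads are 20 mm wide; open, the fingers measure 128 mm over their backs; the gripper's body (75 mm by 189 mm) begins 69 mm behind the grasp point.
Start: joints at [-1.511, 0.158, 1.597, -0, 1.386, -0.21], TCP at [0.153, -0.554, 0.215] pointing down, gripper open.
Joint ranges: [-2.91, 2.91], [-0.94, 2.29], [0.18, 2.7], [-1.29, 4.43], [0.17, 2.64], [-3, 3]. Speed limits (rad/s): [2.57, 2.57, 3.14, 3.14, 3.14, 3.14].

INTERFACE

Orientations are given as [roll, pitch, yaw] about the fixed x, y, z axes, in that order (R = Rz(yaw) Ry(pitch) Rx(roll)).
In Python, from workcell import bot gives the robot as it stands.
- The arm moves only by the tool step_arm, never from a script. Its argument "moves" is a list that holds one entry, the list of rows, each a list of 7 numbers: the opening, from -1 (shut) to 1 (fully open), then the shift along the tool's x, y, z in m, then the turn, a rotation vector about the tool's x, y, z in rad. A call has 1 to 5 rows; each row shifts and turns the commanded pose from where the row before left it, along the tool's axes as they then stand; what a row does not reach is not made up. A row lasts 1/10 s, in which the tool goes at most 50 mm and 8.59 degrees, less where a joint would pass 70% of its speed; a pose out of reach is approached as far as the arm can. A call is refused whole if a number of a shift passes 0.05 or a number of a turn 0.15, either way. A call with a gripper value outside its range is refused whole. The fingers move at their own pace and stop on an object; "force" is the grip in N (left out, the last holds). Time passes only in rows, so rows that do not move let the fingers close. It gives the time, the measured TCP pose, the force, the opening and the grip force at its end, in the units of the state.
- bot.state(): the state, without advancing time (a new reading comes with each control period).
- bot.read_camera(name): name is "scene" or "top"; returns a dict with "color" (480x640x3 uint8, red, green, blue), "intrinsics" (3x3 intrinsics, pixels), "R" (3x3) and "t" (3): a world point X has camera coordinates R X + t. Camera axes: x right, y down, z forward; pixel columns grow to the right and rows downward; lengths in m; the calibration is good to about 2 mm. A picture is of the moment at which its call begins. There is no depth.
- bot.job_done(): hands the job in; it is judged then, once.
The state is a dict: "clock": time; "joint_pos": joint angles; "qvel": joint speeds; "effort": joint torques, N m; "position": TCP position; "tool_rot": TCP orientation; "contact_force": force on the tool from outside, world axes, zero at the start; "torque": the same for the moment, N m; "gripper_width": finger opening in m; "grip_force": force on a finger pad.
Only numpy, scipy, OpenCV 4.12 (cv2) and the standard library are available. Lean on these libraries where they do the work, as an engineer would, in place of code of your own. Each camera call takes 0.05 s, during which the arm holds its last target. There are 200 camera calls.

TASK

Enter the count on the tally counters beside the microscope: gently press the counter with the square key all the way down with the fingertips and let it spring back up, then do the same to the counter with the long bar key, and withdraw. Do not touch the counter with the round key, do not lift or shove any counter, and leave the dish, bottle and flask as they are.

Things in the scene. Friction and masses are not known exactly. Their poses are not given: they have to be found in the camera images.
- counter_square: Desktop tally counter, a loose cream block 64 (x) x 78 (y) x 45 (z) mm, about 0.5 kg, on rubber feet, with a number window on its -x side and a black square key (30 x 30 mm) on top, the key centred on the block; a steel zeroing wheel (24 mm across) on its +y side reaches y = 52 mm. To be pressed first. Origin: centre of its underside, on the mat; z up.
- counter_round: Desktop tally counter, a loose cream block 64 (x) x 78 (y) x 45 (z) mm, about 0.5 kg, on rubber feet, with a number window on its -x side and a black round key (diameter 32 mm) on top, the key centred on the block; a steel zeroing wheel (24 mm across) on its +y side reaches y = 52 mm. To be left alone. Origin: centre of its underside, on the mat; z up.
- counter_bar: Desktop tally counter, a loose cream block 64 (x) x 78 (y) x 45 (z) mm, about 0.5 kg, on rubber feet, with a number window on its -x side and a long black bar key (16 mm along x, 64 mm along y) on top, the key centred on the block; a steel zeroing wheel (24 mm across) on its +y side reaches y = 52 mm. To be pressed second. Origin: centre of its underside, on the mat; z up.
- key_square_top (a point): Centre of the flat top face of the square key; moves with the key. Unpressed it is 14 mm above the top of its counter block and 62 mm above the bench.
- key_round_top (a point): Centre of the flat top face of the round key; moves with the key. Unpressed it is 14 mm above the top of its counter block and 62 mm above the bench.
- key_bar_top (a point): Centre of the flat top face of the bar key; moves with the key. Unpressed it is 14 mm above the top of its counter block and 62 mm above the bench.
- key_square (a joint): How far the square key is pressed straight down, in m: 0 up, 0.010 fully down (it then still stands 4 mm proud). Spring, 0.6 N per mm, about 6 N fully down; it springs back up by itself.
- key_round (a joint): How far the round key is pressed straight down, in m: 0 up, 0.010 fully down (it then still stands 4 mm proud). Spring, 0.6 N per mm, about 6 N fully down; it springs back up by itself.
- key_bar (a joint): How far the bar key is pressed straight down, in m: 0 up, 0.010 fully down (it then still stands 4 mm proud). Spring, 0.6 N per mm, about 6 N fully down; it springs back up by itself.
- mat: Fixed dark rubber mat, 130 (x) x 440 (y) x 3 mm, under the three counters, which stand in a row about 140 mm apart along its y in any order. Origin: centre of its underside, at bench height.
- dish: Bystander: loose round culture dish, 62 mm across, 17 mm high, on the bench on the robot's side of the mat. Origin: centre of its underside.
- bottle: Bystander: loose amber bottle, 52 mm across, 105 mm high, standing beyond the mat. Origin: centre of its underside.
- flask: Bystander: loose flat pink culture flask with a teal cap, lying down beyond the mat, body 75 (x) x 110 (y) x 34 (z) mm, neck and cap reach 89 mm from the origin along its +y. Origin: centre of the body's underside.

How it is judged:
By the outcome, as a careful person would: the job done as asked, in the order asked, and still so for the second after the job is handed in, with the robot touching nothing.
It also fails if it takes over 32 s, if anything falls off the work surface, if the arm or the gripper's body presses on something with over 40 N, if the wrist force passes 120 N, or if a joint passes its speed limit or range.

## Working session

There is one attempt and no reset: what is moved stays moved. The work goes in short steps, Python scripts to look and compute and a tool call to move; the robot and the scene stay as the last step left them, time stands still between calls to the robot, and variables do not carry over. Pictures are saved under pics/ and viewed, at most 10 in all, crops included, and the job is handed in when it is done.

Besides the shell and the picture viewer there is one more tool, called after ">>>" as a command line: name --argument value ..., lists and objects as JSON in quotes. step_arm: Moves the arm, as the interface text tells. Its arguments: {"type":"object","properties":{"moves":{"type":"array","items":{"type":"array","items":{"type":"array","items":{"type":"number"}}}},"force":{"type":"number"}},"required":["moves"]}

```bash
mkdir -p pics; python3 - <<'E'
from workcell import bot
import cv2,numpy as np
s=bot.state();print(s)
for n in("scene","top"):
    c=bot.read_camera(n);cv2.imwrite(f"pics/{n}0.png",c["color"][...,::-1]);print(n,c["intrinsics"],c["R"],c["t"])
E
```

```text
{'clock': 0.0, 'joint_pos': array([-1.51113987e+00,  1.59051202e-01,  1.59821658e+00, -1.72719927e-05,
        1.38619909e+00, -2.10122660e-01]), 'qvel': array([-1.73711227e-04,  9.73772787e-04, -5.91924435e-04,  1.82807752e-03,
        3.72451310e-05,  5.81193828e-04]), 'effort': array([-9.60072030e-04, -3.85576093e+01, -3.22105336e+01,  7.00356555e-02,
        3.79576057e-02, -1.51148702e-04]), 'position': array([ 0.1531718 , -0.55357593,  0.21362555]), 'tool_rot': array([-3.13975612e+00, -3.74324511e-04,  2.69781957e-01]), 'contact_force': array([ 0.18420423, -0.84238865, -0.42784989]), 'torque': array([ 0.02770456, -0.03099362,  0.02369476]), 'grip_force': 0.0, 'gripper_width': 0.09187419988207668}
scene [[571.10619701   0.         319.96248895]
 [  0.         571.10619701 237.01616949]
 [  0.           0.           1.        ]] [[-0.26117583  0.9652069   0.01276004]
 [ 0.82970599  0.23122709 -0.50805708]
 [-0.49333067 -0.12210515 -0.86122888]] [ 0.11908698 -0.48196876  1.09414403]
top [[467.60725359   0.         319.9626583 ]
 [  0.         467.60725359 242.28810688]
 [  0.           0.           1.        ]] [[-0.02719066 -0.99960575 -0.00700113]
 [-0.99320252  0.02780812 -0.11302863]
 [ 0.11317876  0.00388022 -0.99356707]] [0.03574554 0.60731467 0.73568325]
```

View pics/top0.png

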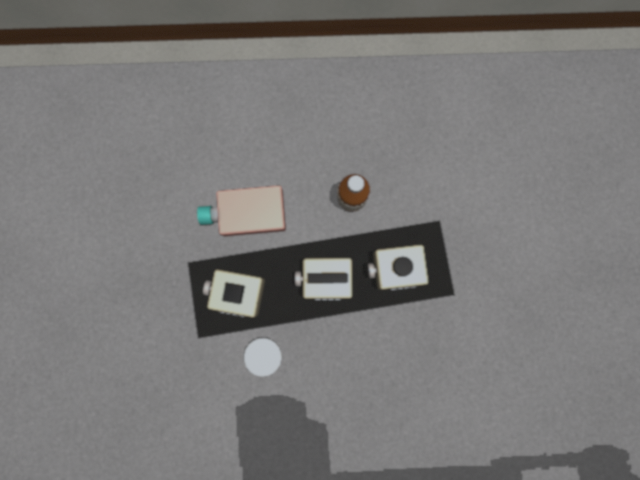

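View pics/scene0.png

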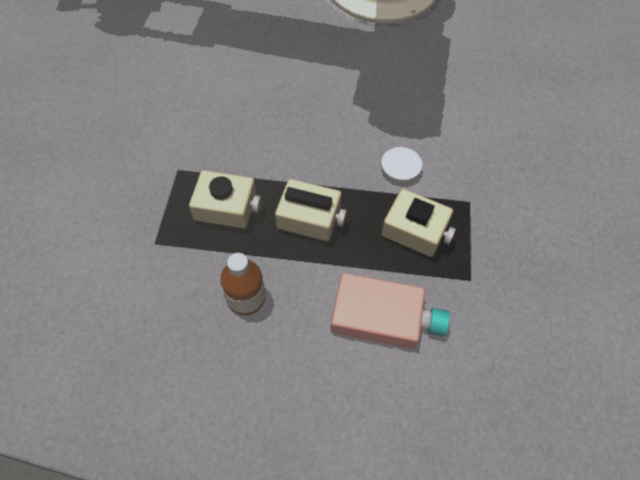

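The top view shows the square key at about (233,293), the bar key at (327,278) and the round key at (403,266). The scene view shows the same order: square (420,210), bar (309,198), round (221,187).

```bash
cat > m.py <<'E'
import cv2,numpy as np
from workcell import bot
def ray(c,px,z):
    R,t=c["R"],c["t"]; o=-R.T@t; d=R.T@np.linalg.inv(c["intrinsics"])@[*px,1]
    return o+d*(z-o[2])/d[2]
def keys(c,seeds,r,top):
    g=c["color"].astype(int); 
    for n,s in seeds.items():
        m=np.zeros(g.shape[:2],np.uint8); m[g.max(2)<95]=255
        k=cv2.connectedComponents(m)[1]; comp=(k==k[s[1],s[0]]).astype(np.uint8)
        ct=max(cv2.findContours(comp,0,1)[0],key=cv2.contourArea)
        w=np.array([ray(c,p[0],.062)[:2]*1000 for p in ct],np.float32)
        M=cv2.moments(w); rc=cv2.minAreaRect(w)
        print(n,comp.sum(),"centroid",np.round([M['m10']/M['m00'],M['m01']/M['m00']],1),"rect",np.round(np.hstack(rc),1))
        if top: # block top outline
            b=((g.min(2)>120)|(comp>0)).astype(np.uint8)
            b=cv2.morphologyEx(cv2.morphologyEx(b,3,np.ones((7,7))),2,np.ones((17,17)))
            k=cv2.connectedComponents(b)[1]; b=(k==k[s[1],s[0]]).astype(np.uint8)
            ct=max(cv2.findContours(b,0,1)[0],key=cv2.contourArea)
            w=np.array([ray(c,p[0],.048)[:2]*1000 for p in ct],np.float32)
            print("   block",np.round(np.hstack(cv2.minAreaRect(w)),1))
E
python3 - <<'E'
from m import *
keys(bot.read_camera("top"),dict(sq=(233,293),bar=(327,278),rnd=(403,266)),0,1)
keys(bot.read_camera("scene"),dict(sq=(420,210),bar=(309,198),rnd=(221,187)),0,0)
c=bot.read_camera("top")["color"][230:330,180:460];cv2.imwrite("pics/t1.png",cv2.resize(c,None,fx=2.8,fy=2.8)[...,::-1])
E
```

```text
sq 325 centroid [529.1 157.7] rect [529.  157.7  28.8  27.4  78.3]
   block [528.9 159.7  79.1  63.7  88.4]
bar 355 centroid [548.8   9.5] rect [548.9   9.3  59.9  14.1  88.4]
   block [547.9   8.5  75.5  62.4  88.4]
rnd 279 centroid [ 563.4 -109.6] rect [ 562.9 -109.4   28.5   26.8   88.4]
   block [ 563.1 -110.1   77.4   64.3   88.4]
sq 491 centroid [534.1 157.4] rect [534.1 157.5  29.6  35.6  77.8]
bar 626 centroid [554.1   9.3] rect [554.2   9.2  63.8  21.4  88.7]
rnd 416 centroid [ 569.  -109.7] rect [ 568.9 -109.1   37.3   29.6   20.7]
```

View pics/t1.png

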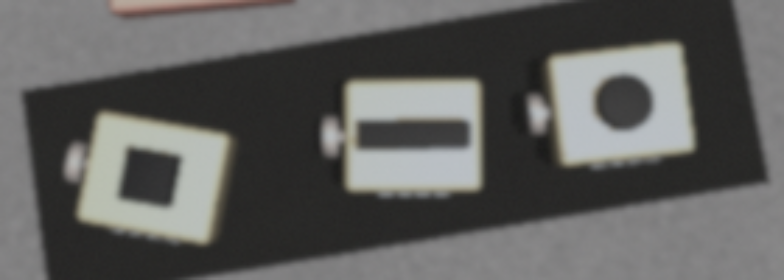

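The crop confirms it: the square block is turned clockwise by about 12° and the bar is nearly straight. Measured poses (mm): square key (529.5, 157.7), yaw −0.204; bar key (549, 9.4), yaw −0.028. Block and key sizes match the spec.

>>> step_arm --moves '[[[-1,0,0,0,0,0,0.12],[-1,0,0,0,0,0,0.12],[-1,0,0,0,0,0,0.12],[-1,0,0,0,0,0,0.114],[-1,0.013,-0.045,0,0,0,0]]]' --force 20

```text
clock: 0.75
position: [0.1733, -0.5149, 0.2138]
tool_rot: [3.141, 0.001, -0.211]
contact_force: [0.5, 1.8, 1.1]
gripper_width: 0.0538
grip_force: 0.0
```

>>> step_arm --moves '[[[-1,0.013,-0.045,0,0,0,0],[-1,0.013,-0.045,0,0,0,0],[-1,0.013,-0.045,0,0,0,0],[-1,0.013,-0.045,0,0,0,0],[-1,0.013,-0.045,0,0,0,0]]]'

```text
clock: 1.25
position: [0.2848, -0.3039, 0.2146]
tool_rot: [3.141, -0.0, -0.205]
contact_force: [0.9, -0.3, 0.4]
gripper_width: 0.0141
grip_force: 0.0
```

>>> step_arm --moves '[[[-1,0.013,-0.045,0,0,0,0],[-1,0.013,-0.045,0,0,0,0],[-1,0.013,-0.045,0,0,0,0],[-1,0.013,-0.045,0,0,0,0],[-1,0.013,-0.045,0,0,0,0]]]'

```text
clock: 1.75
position: [0.3942, -0.0967, 0.2148]
tool_rot: [3.141, -0.001, -0.204]
contact_force: [0.1, -0.2, -0.6]
gripper_width: 0.0006
grip_force: 0.0
```

>>> step_arm --moves '[[[-1,0.013,-0.045,0,0,0,0],[-1,0.013,-0.045,0,0,0,0],[-1,0.013,-0.045,0,0,0,0],[-1,0.013,-0.045,0,0,0,0],[-1,0.013,-0.045,0,0,0,0]]]'

```text
clock: 2.25
position: [0.5035, 0.1108, 0.2146]
tool_rot: [3.142, -0.0, -0.204]
contact_force: [0.3, -1.8, 0.3]
gripper_width: 0.0007
grip_force: 0.0
```

>>> step_arm --moves '[[[-1,0,0,0,0,0,0],[-1,0,0,0,0,0,0],[-1,0,0,0,0,0,0]]]'

```text
clock: 2.55
position: [0.5025, 0.1078, 0.2145]
tool_rot: [3.141, 0.0, -0.205]
contact_force: [-0.7, 0.5, -0.5]
gripper_width: 0.0003
grip_force: 0.0
```

>>> step_arm --moves '[[[-1,0.008,-0.027,0,0,0,0],[-1,0.008,-0.027,0,0,0,0],[-1,0,0,0.05,0,0,0],[-1,0,0,0.05,0,0,0],[-1,0,0,0.03,0,0,0]]]'

```text
clock: 3.05
position: [0.5272, 0.1566, 0.0812]
tool_rot: [3.14, 0.004, -0.206]
contact_force: [-0.8, 0.4, -0.2]
gripper_width: 0.0001
grip_force: 0.0
```

>>> step_arm --moves '[[[-1,0,0,0.01,0,0,0],[-1,0,0,0,0,0,0],[-1,0,0,0,0,0,0]]]'

```text
clock: 3.35
position: [0.5312, 0.1577, 0.0768]
tool_rot: [-3.141, -0.003, -0.205]
contact_force: [0.3, 0.2, 0.4]
gripper_width: 0.0005
grip_force: 0.0
```

```bash
python3 - <<'E'
from m import *
c=bot.read_camera("scene")["color"][130:290,340:500];cv2.imwrite("pics/s2.png",cv2.resize(c,None,fx=3.5,fy=3.5)[...,::-1])
E
```

```text
(no output)
```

View pics/s2.png

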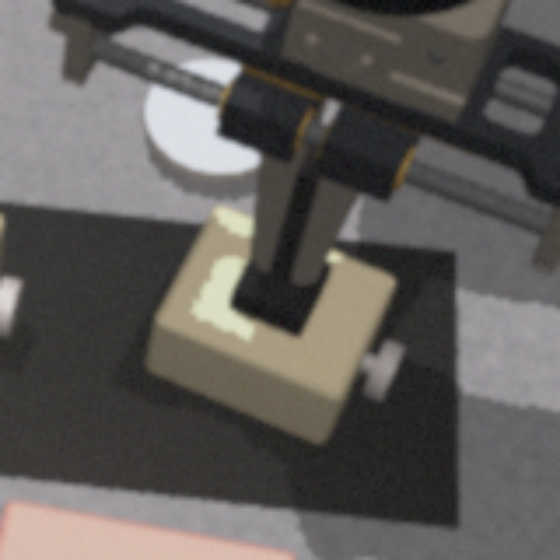

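The fingers are above the square key, aligned with it and centred, so I'll press gently.

>>> step_arm --moves '[[[-1,0,0,0.005,0,0,0],[-1,0,0,0.005,0,0,0],[-1,0,0,0.002,0,0,0],[-1,0,0,0.002,0,0,0],[-1,0,0,0,0,0,0]]]'

```text
clock: 3.9
position: [0.5294, 0.1583, 0.0605]
tool_rot: [3.141, 0.0, -0.204]
contact_force: [-1.1, -1.0, 0.9]
gripper_width: 0.0004
grip_force: 0.6
```

>>> step_arm --moves '[[[-1,0,0,0.002,0,0,0],[-1,0,0,0.002,0,0,0],[-1,0,0,0,0,0,0]]]'

```text
clock: 4.2
position: [0.5297, 0.1584, 0.0567]
tool_rot: [-3.141, -0.0, -0.204]
contact_force: [-0.5, 0.3, 3.0]
gripper_width: 0.0009
grip_force: 1.8
```

>>> step_arm --moves '[[[-1,0,0,0.002,0,0,0],[-1,0,0,0,0,0,0],[-1,0,0,0,0,0,0]]]'

```text
clock: 4.5
position: [0.5297, 0.1583, 0.0548]
tool_rot: [-3.141, -0.0, -0.204]
contact_force: [-1.8, 0.2, 4.0]
gripper_width: 0.0006
grip_force: 2.3
```

>>> step_arm --moves '[[[-1,0,0,0.001,0,0,0],[-1,0,0,0.001,0,0,0],[-1,0,0,0,0,0,0]]]'

```text
clock: 4.8
position: [0.5297, 0.1584, 0.0528]
tool_rot: [-3.141, -0.0, -0.204]
contact_force: [-3.2, 1.0, 6.4]
gripper_width: 0.0005
grip_force: 2.9
```

>>> step_arm --moves '[[[-1,0,0,0.001,0,0,0],[-1,0,0,0,0,0,0],[-1,0,0,0,0,0,0]]]'

```text
clock: 5.1
position: [0.5297, 0.1584, 0.0522]
tool_rot: [-3.141, -0.0, -0.204]
contact_force: [-3.5, -0.5, 8.1]
gripper_width: 0.0005
grip_force: 4.1
```

>>> step_arm --moves '[[[-1,0,0,0.001,0,0,0],[-1,0,0,0,0,0,0],[-1,0,0,0,0,0,0]]]'

```text
clock: 5.4
position: [0.5298, 0.1584, 0.0518]
tool_rot: [3.142, -0.0, -0.204]
contact_force: [-4.9, -0.2, 12.6]
gripper_width: 0.0005
grip_force: 6.3
```

The stop is reached: force rose to 12.6 N while the tip barely moved. I'll release now.

>>> step_arm --moves '[[[-1,0,0,-0.003,0,0,0],[-1,0,0,-0.005,0,0,0],[-1,0,0,-0.01,0,0,0],[-1,0,0,-0.03,0,0,0],[-1,0,0,0,0,0,0]]]'

```text
clock: 5.9
position: [0.5324, 0.1585, 0.1024]
tool_rot: [-3.14, -0.007, -0.204]
contact_force: [0.7, -0.2, 1.7]
gripper_width: 0.0006
grip_force: 0.0
```

>>> step_arm --moves '[[[-1,0,0,0,0,0,-0.088],[-1,0,0,0,0,0,-0.088],[-1,0,0,0,0,0,0],[-1,0,0,0,0,0,0]]]'

```text
clock: 6.3
position: [0.5291, 0.1582, 0.0979]
tool_rot: [3.141, 0.001, -0.03]
contact_force: [-0.9, 0.1, 0.1]
gripper_width: 0.0003
grip_force: 0.0
```

>>> step_arm --moves '[[[-1,0.006,0.037,0,0,0,0],[-1,0.006,0.037,0,0,0,0],[-1,0.006,0.037,0,0,0,0],[-1,0.006,0.037,0,0,0,0],[-1,0,0,0,0,0,0]]]'

```text
clock: 6.8
position: [0.55, 0.0058, 0.0986]
tool_rot: [3.14, -0.001, -0.035]
contact_force: [-1.0, 0.7, -0.2]
gripper_width: 0.0005
grip_force: 0.0
```

>>> step_arm --moves '[[[-1,0,0,0.01,0,0,0],[-1,0,0,0.01,0,0,0],[-1,0,0,0,0,0,0],[-1,0,0,0,0,0,0]]]'

```text
clock: 7.2
position: [0.5486, 0.0108, 0.0777]
tool_rot: [-3.141, 0.002, -0.027]
contact_force: [0.7, 0.4, 0.3]
gripper_width: 0.0002
grip_force: 0.0
```

```bash
python3 - <<'E'
from m import *
c=bot.read_camera("scene")["color"][120:300,220:480];cv2.imwrite("pics/s3.png",cv2.resize(c,None,fx=3,fy=3)[...,::-1])
E
```

```text
(no output)
```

View pics/s3.png

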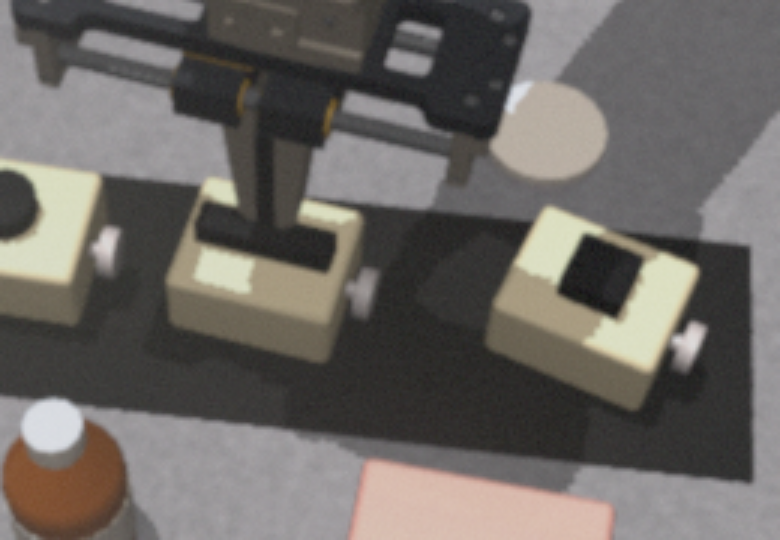

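The square key is back up and its counter hasn't moved. The fingers are over the middle of the bar key, so I'll press it.

>>> step_arm --moves '[[[-1,0,0,0.005,0,0,0],[-1,0,0,0.005,0,0,0],[-1,0,0,0.003,0,0,0],[-1,0,0,0.002,0,0,0],[-1,0,0,0,0,0,0]]]'

```text
clock: 7.75
position: [0.5491, 0.0097, 0.0632]
tool_rot: [-3.141, 0.001, -0.028]
contact_force: [-0.5, 0.4, 0.1]
gripper_width: 0.0005
grip_force: 0.0
```

>>> step_arm --moves '[[[-1,0,0,0.002,0,0,0],[-1,0,0,0.002,0,0,0],[-1,0,0,0.002,0,0,0],[-1,0,0,0,0,0,0]]]'

```text
clock: 8.15
position: [0.5497, 0.0096, 0.0578]
tool_rot: [3.141, -0.001, -0.028]
contact_force: [-0.5, -0.8, 2.3]
gripper_width: 0.0003
grip_force: 1.4
```

>>> step_arm --moves '[[[-1,0,0,0.001,0,0,0],[-1,0,0,0.001,0,0,0],[-1,0,0,0.001,0,0,0],[-1,0,0,0,0,0,0]]]'

```text
clock: 8.55
position: [0.5497, 0.0096, 0.0548]
tool_rot: [3.141, -0.001, -0.028]
contact_force: [-0.2, -1.0, 5.3]
gripper_width: 0.0002
grip_force: 2.3
```

>>> step_arm --moves '[[[-1,0,0,0.001,0,0,0],[-1,0,0,0.001,0,0,0],[-1,0,0,0.001,0,0,0],[-1,0,0,0,0,0,0]]]'

```text
clock: 8.95
position: [0.5498, 0.0096, 0.0523]
tool_rot: [3.141, -0.001, -0.028]
contact_force: [-1.5, 0.1, 7.5]
gripper_width: 0.0004
grip_force: 3.9
```

>>> step_arm --moves '[[[-1,0,0,0.001,0,0,0],[-1,0,0,0,0,0,0],[-1,0,0,0,0,0,0]]]'

```text
clock: 9.25
position: [0.5498, 0.0096, 0.0519]
tool_rot: [3.141, -0.0, -0.028]
contact_force: [-4.0, -0.8, 11.7]
gripper_width: 0.0005
grip_force: 6.1
```

The bar key has reached its stop. I'll release it and withdraw.

>>> step_arm --moves '[[[-1,0,0,-0.003,0,0,0],[-1,0,0,-0.005,0,0,0],[-1,0,0,-0.01,0,0,0],[-1,0,0,-0.03,0,0,0],[-1,0,0,-0.04,0,0,0]]]'

```text
clock: 9.75
position: [0.5468, 0.0102, 0.137]
tool_rot: [-3.14, 0.007, -0.028]
contact_force: [-0.3, -1.2, -0.5]
gripper_width: 0.0005
grip_force: 0.0
```

>>> step_arm --moves '[[[-1,0,0,-0.04,0,0,0],[-1,-0.04,0,-0.02,0,0,0],[-1,-0.04,0,0,0,0,0],[-1,-0.04,0,0,0,0,0],[-1,-0.03,0,0,0,0,0]]]'

```text
clock: 10.25
position: [0.3969, 0.0144, 0.198]
tool_rot: [-3.141, 0.002, -0.028]
contact_force: [-0.3, 0.2, 0.8]
gripper_width: 0.0003
grip_force: 0.0
```

>>> step_arm --moves '[[[-1,0,0,0,0,0,0],[-1,0,0,0,0,0,0],[-1,0,0,0,0,0,0]]]'

```text
clock: 10.55
position: [0.4002, 0.0138, 0.1988]
tool_rot: [-3.142, -0.0, -0.028]
contact_force: [-0.0, 0.5, -0.0]
gripper_width: 0.0004
grip_force: 0.0
```

```bash
python3 - <<'E'
from m import *
c=bot.read_camera("scene");cv2.imwrite("pics/s4.png",c["color"][...,::-1])
keys(c,dict(sq=(420,210),bar=(309,198),rnd=(221,187)),0,0)
E
```

```text
sq 490 centroid [534.1 157.3] rect [534.  157.2  29.   35.6  77.8]
bar 624 centroid [554.1   9.3] rect [554.2   9.2  63.8  21.4  88.7]
rnd 414 centroid [ 569.  -109.6] rect [ 569.2 -109.7   37.6   29.2   34.5]
```

View pics/s4.png

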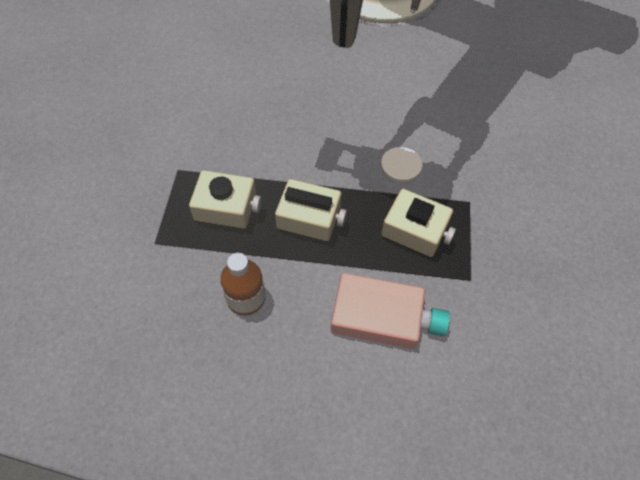

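All three keys measure the same as before to within about 0.2 mm, so they are back up and nothing was shoved. The dish, bottle and flask are where they were.

```bash
python3 -c "
from workcell import bot
print(bot.job_done())"
```

```text
the job is handed in; nothing more can be done
None
```

I pressed the square key and then the bar key down to their stops, both sprang back up, and the job is handed in with the arm withdrawn and nothing else moved.

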